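Bolt the load-lock lid and start the pump

TASK

Lock the shut load-lock chamber: with one fingertip hold its long spring catch down while the other fingertip pushes the bolt's thumb plate fully home into the keeper, then let go so that the catch springs up behind it. Only then press the round start button on the pump control box right in, and let it come out again. Leave the loose things lying around where they are.

Things in the scene. Friction and masses are not known exactly. Their poses are not given: they have to be found in the camera images.
- chamber: steel load-lock box fixed to the bench, 250 x 290 mm (its x, y). Origin: centre of underside; -x is its front, y runs along the bolt towards the keeper. Front ledge 100 mm above the origin, x -125 to -15 mm, carries catch and bolt side by side, along y. Behind it the shut lid: top 112 mm, window rim 119 mm, window bolts 123 mm. Bolt guides and keeper: top 117 mm
- bolt_lug (a point): centre of the top edge of the bolt's upright steel thumb plate, 30 mm wide (chamber x), 8 mm thick (y), top 153 mm above the chamber origin; below it a 12 mm rod, top at 114 mm. At joint bolt = 0 it is at chamber (-45, -50, 153) mm; it slides in chamber +y, so a finger pushes its -y face
- bolt (a joint): slide of the bolt along chamber +y: 0 = drawn back (unlocked), 0.045 m = fully home in the keeper (end stop); starts at 0 to 4 mm; friction about 1.5 N. The catch's tooth stops it at about 6 mm unless the catch is down
- catch_top (a point): centre of the top of the spring catch, a flat aluminium bar 130 mm long (chamber y), 26 mm wide (x), parallel to the bolt, its centre line 45 mm nearer the chamber's front than the thumb plate's. Up, it is at chamber (-90, -35, 136) mm. It sinks level wherever it is pressed; a fingertip can slide along it
- catch (a joint): travel of the catch: 0 = up, 0.010 m = fully down (hard stop); spring 2 N at the start, 5 N fully down. The bolt passes when it is 6.5 mm or more down. Released, it springs up behind the bolt only when that is within about 3 mm of its end stop; short of this it stays down under the bolt
- control: black pump control box fixed to the bench, 120 x 90 mm (its x, y), 57 mm high, origin at the centre of its underside; it stands left or right of the chamber. On top: a round push button and, 57 mm farther along its +x, a slimmer fixed dial knob 18 mm across reaching 73 mm high.
- start_top (a point): centre of the top of the round grey start button (32 mm across) on the control box, 25 mm from the box's centre towards its -x end
- start (a joint): travel of the start button, 0 = out, 0.006 m = fully pressed; spring return, about 4 N fully pressed
- glovebox_carton: carton fixed to the bench, 120 x 90 x 60 mm, on the other side of the chamber from the control box; not used; origin at the centre of its underside
- flange: loose stainless blank flange, disc 40 mm across with a 26 mm stub, 22 mm high, standing on the lid of the chamber; origin at centre of underside; to be left alone
- gasket: loose copper ring, 42 mm outside diameter, 4 mm thick, lying on the chamber's front ledge beyond the keeper side of the catch; origin at centre of underside; to be left alone
- dish1: loose closed glass petri dish, 90 mm across, 14 mm high, on the table; to be left alone
- dish2: second loose closed petri dish, 90 mm across, 14 mm high, on the table; to be left alone
- jar: loose closed jar, 48 mm across, 70 mm high, on the table; to be left alone
- driver: loose screwdriver lying on the table; to be left alone
- clamp: loose aluminium pipe clamp, 50 x 44 x 16 mm, lying on the table; to be left alone
There are look-alikes about, which are no part of the job. Several things have the shape of the control; the one meant has the colours described above.

How it is judged:
On the way, in this order (a step that is already met when the one before it is completed fails the run):
1. the bolt is moving past the tooth with the catch held down (value of joint catch above 0.0055 m and value of joint bolt between 0.012 and 0.0415 m), for 0.1 s.
2. the bolt is home and the catch has sprung up behind it (value of joint bolt above 0.0415 m and value of joint catch below 0.002 m), for 0.2 s.
3. the start button is pressed right in (value of joint start above 0.0045 m), for 0.1 s.
At the end, for the whole second after the job is handed in: The bolt is within 3.5 mm of its end stop, the catch is up (within 2 mm), the start button has been pressed at least 4.5 mm in after that and is out again (within 1.5 mm), and no loose thing is more than 30 mm from where it started (all of step 2 and value of joint start below 0.0015 m and distance of each of flange, gasket, dish1, dish2, jar, driver, clamp from where it was at the start of the episode below 0.03 m); the robot touches nothing.
It fails at once if the start button is pressed before the bolt is locked home (value of joint start above 0.003 m and (value of joint bolt below 0.0415 m or value of joint catch above 0.004 m)).
It fails at once if a loose thing is carried off or knocked away (distance of any of flange, gasket, dish1, dish2, jar, driver, clamp from where it was at the start of the episode above 0.03 m).
It also fails if it takes over 45 s, if anything falls off the work surface, if the arm or the gripper's body presses on something with over 40 N, if the wrist force passes 120 N, or if a joint passes its speed limit or range.

ROBOT

A 6-joint arm with a two-finger parallel gripper is mounted at the origin on the work surface. World frame = base frame: x ahead of the robot, y to its left, z up, the work surface at z = 0. Lengths are in m, angles in rad, forces in N, time in s.
With the tool pointing down it reaches from about 0.375 to 0.825 m from the base axis. Payload 5.5 kg.
Tool frame: the origin (TCP) lies on the mounting face of the last link; the fingertips stand 173 mm ahead of it and the grasp point (between the pads) lies 155 mm ahead of it; z points along the fingers, y is the line along which they close (so a half turn about z gives the same grasp; the last joint's range is limited). The gripper opens to 85 mm and grips with 20 to 120 N. Pads are 22 mm wide; open, the fingers measure 114 mm over their backs; the gripper's body (76 mm by 85 mm) begins 54 mm behind the grasp point. The pads swing forward as they close: fully open they stand 13 mm farther back than shut.
Start: joints at [-1.196, 0.314, -0.047, 1.21, 0, 1.571], TCP at [0.22, -0.558, 0.405] pointing down, gripper open.
Joint ranges: [-2.67, 2.67], [-0.69, 1.73], [-1.03, 1.25], [-2.08, 2.16], [-1.42, 1.45], [-3.14, 3.14]. Speed limits (rad/s): [2.39, 2.39, 3.01, 3.14, 3.14, 3.14].

INTERFACE

Orientations are given as a unit quaternion [x, y, z, w].
In Python, from rig import env gives the robot as it stands. The module is installed in compiled form; this text tells all that it offers.
- The arm moves only by the tool carry_out, never from a script. Its argument "increments" is a list of rows, each a list of 7 numbers: the finger opening in m, from 0 to 0.0854, then the shift along the tool's x, y, z in m, then the turn, a rotation vector about the tool's x, y, z in degrees. A call has 1 to 12 rows; each row shifts and turns the commanded pose from where the row before left it, along the tool's axes as they then stand; what a row does not reach is not made up. A row lasts 1/10 s, in which the tool goes at most 50 mm and 8.59 degrees, less where a joint would pass 70% of its speed; a pose out of reach is approached as far as the arm can. A call is refused whole if a number of a shift passes 0.05 or a number of a turn 8.59, either way. A call with a gripper value outside its range is refused whole. The fingers move at their own pace and stop on an object; the grip force is fixed at half the most. Time passes only in rows, so rows that do not move let the fingers close. It gives the time, the measured TCP pose, the force, the opening and the grip force at its end, in the units of the state.
- env.get_state(): the state, without advancing time (a new reading comes with each control period).
- env.grab_frame(name): name is "scene" or "top" or "wrist"; returns a dict with "img" (480x640x3 uint8, blue, green, red), "z_map" (480x640 float32, m along the optical axis (not along the pixel's ray), 0 where there is no reading), "fx", "fy", "cx", "cy" (pixels), "eye" and "attitude" of the camera in the world; the wrist camera has in their place "tool_from_camera" (4x4, takes a point from camera to tool coordinates, whose origin is the TCP and whose axes are the flange's). Camera axes: x right, y down, z forward; pixel columns grow to the right and rows downward; lengths in m; the calibration is good to about 2 mm. A picture is of the moment at which its call begins: read the wrist's pose just before it.
- env.finish_job(): hands the job in; it is judged then, once.
The state is a dict: "clock": time; "qpos": joint angles; "dq": joint speeds; "tau": joint torques, N m; "ee_pos": TCP position; "ee_rot": TCP orientation; "force": force on the tool from outside, world axes, zero at the start; "moment": the same for the moment, N m; "gripper_width": finger opening in m; "gripper_force": force on a finger pad.
Only numpy, scipy, OpenCV 4.12 (cv2) and the standard library are available. Lean on these libraries where they do the work, as an engineer would, in place of code of your own. Each camera call takes 0.05 s, during which the arm holds its last target. There are 200 camera calls.

## Working session

There is one attempt and no reset: what is moved stays moved. The work goes in short steps, Python scripts to look and compute and a tool call to move; the robot and the scene stay as the last step left them, time stands still between calls to the robot, and variables do not carry over. Pictures are saved under pics/ and viewed, at most 10 in all, crops included, and the job is handed in when it is done.

Besides the shell and the picture viewer there is one more tool, called after ">>>" by a JSON object that holds its "fn" and its "kwargs", one argument or row to a line. carry_out: Moves the arm, as the interface text tells. Its arguments: {"type":"object","properties":{"increments":{"type":"array"}},"required":["increments"]}

```bash
mkdir -p pics
python3 - <<'E'
from rig import env
import cv2,numpy as np
s=env.get_state();print({k:np.round(v,3).tolist() for k,v in s.items()})
for n in("top","scene"):
    f=env.grab_frame(n);cv2.imwrite(f"pics/{n}0.png",f["img"]);np.savez(f"{n}0.npz",**f)
    print(n,f["fx"],f["cx"],f["cy"],f["eye"],f["attitude"])
E
```

```text
{'clock': 0.0, 'qpos': [-1.196, 0.314, -0.048, 1.21, -0.0, 1.571], 'dq': [0.0, -0.0, -0.003, 0.0, 0.001, -0.0], 'tau': [-0.001, -53.96, 33.974, 0.019, -0.0, -0.0], 'ee_pos': [0.22, -0.558, 0.404], 'ee_rot': [0.982, 0.186, -0.0, -0.001], 'force': [0.101, -0.666, 0.451], 'moment': [0.001, -0.02, -0.05], 'gripper_force': 0.0, 'gripper_width': 0.085}
top 586.9777714202883 327.5428615113142 242.4370557494169 [0.23546784 0.01222311 1.59667757] [ 0.70904924 -0.70044297  0.06399194 -0.05033744]
scene 448.8569325212545 317.2389151197224 232.45166363838354 [1.19792878 0.01333587 0.7765608 ] [ 0.63727937  0.64944851 -0.29936538 -0.2871794 ]
```

View pics/top0.png

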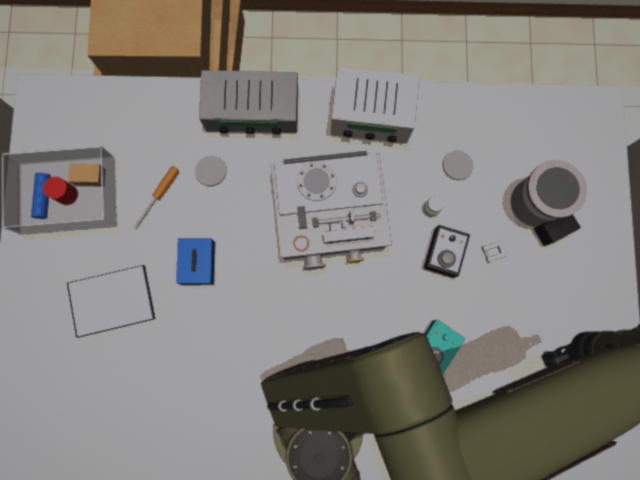

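View pics/scene0.png

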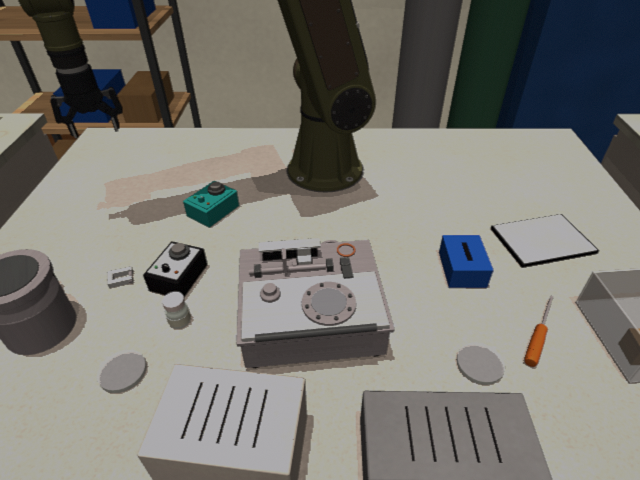

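The top view shows the chamber at (330,207), with the gasket at (301,243) on its keeper side. The control candidates are the black box at (447,251), the teal box at (440,345) and the blue block at (195,261). The black one with the grey button matches the description. I'll check it in an enlarged crop.

```bash
cat > h.py <<'E'
import numpy as np,cv2
from scipy.spatial.transform import Rotation as R
def cloud(f,T=None):
    z=f["z_map"];v,u=np.mgrid[:480,:640]
    P=np.stack([(u-f["cx"])/f["fx"]*z,(v-f["cy"])/f["fy"]*z,z],-1)
    if T is None: return P@R.from_quat(f["attitude"]).as_matrix().T+f["eye"]
    return P@T[:3,:3].T+T[:3,3]
E
python3 - <<'E'
from h import *
f=dict(np.load("top0.npz"));W=cloud(f)
im=f["img"]
a=cv2.resize(im[145:270,265:480],None,fx=3.7,fy=3.7,interpolation=cv2.INTER_CUBIC)
cv2.imwrite("pics/crop1.png",a)
g=dict(np.load("scene0.npz"));Ws=cloud(g)
for n,w in(("top",W),("scene",Ws)):
    x,y,z=w[...,0],w[...,1],w[...,2]
    for nm,lo,hi,b in(("lug",.143,.165,(.2,.5,-.2,.2)),("catch",.128,.142,(.2,.5,-.2,.2)),("ledge/lid",.095,.115,(.1,.55,-.15,.2)),("ctrl",.05,.08,(.1,.5,-.45,-.2))):
        m=(z>lo)&(z<hi)&(x>b[0])&(x<b[1])&(y>b[2])&(y<b[3])
        if m.sum()<3: print(n,nm,m.sum());continue
        p=w[m];r=cv2.minAreaRect(p[:,:2].astype(np.float32)*1000)
        print(n,nm,m.sum(),p.mean(0).round(4),np.round(r[0],1),np.round(r[1],1),round(r[2],2))
E
```

```text
top lug 7 [ 0.4896 -0.0703  0.1443] [489.7 -69.6] [ 5.5 77.9] 5.14
top catch 308 [ 0.4911 -0.0571  0.1359] [489.2 -67.9] [ 21.3 129.6] 0.89
top ledge/lid 2740 [0.4997 0.0006 0.102 ] [508.1 -18.6] [109.5 267.3] 6.07
top ctrl 2118 [ 0.3449 -0.3277  0.0601] [ 326.9 -326.4] [109.2 353.6] 86.12
scene lug 0
scene catch 295 [ 0.4919 -0.0573  0.1356] [493.2 -67.2] [ 23.1 129.2] 4.78
scene ledge/lid 2623 [0.5083 0.0029 0.1023] [495.7 -14.6] [108.7 271. ] 0.21
scene ctrl 1878 [ 0.351  -0.3177  0.0601] [ 326.8 -325. ] [127.3 361.3] 80.5
```

View pics/crop1.png

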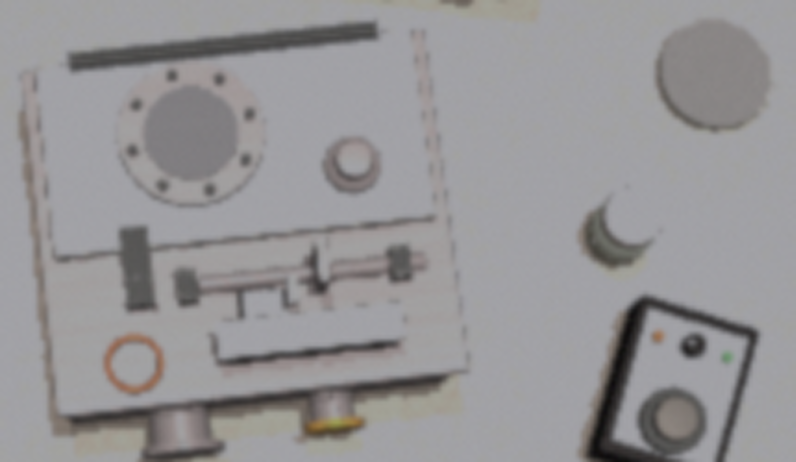

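The crop confirms two things. The black box, with its grey button at about (672,418) and its dark knob at (693,345), is the control. The thumb plate is at (320,262), with the catch bar at (310,335). Next I'll fit poses.

```bash
cat > fit.py <<'E'
from h import *
for n in("top","scene"):
    f=dict(np.load(n+"0.npz"));w=cloud(f);x,y,z=w[...,0],w[...,1],w[...,2]
    def comp(lo,hi,b,nm):
        m=((z>lo)&(z<hi)&(x>b[0])&(x<b[1])&(y>b[2])&(y<b[3])).astype(np.uint8)
        k,l,st,c=cv2.connectedComponentsWithStats(m)
        for i in range(1,k):
            if st[i,4]<15: continue
            p=w[l==i];r=cv2.minAreaRect(p[:,:2].astype(np.float32)*1000)
            print(n,nm,st[i,4],c[i].round(0),p.mean(0).round(4),p[:,2].max().round(4),np.round(r[0],1),np.round(r[1],1),round(r[2],1))
    comp(.131,.142,(.4,.52,-.18,.1),"catch")
    comp(.142,.17,(.4,.6,-.18,.1),"lug")
    comp(.12,.131,(.4,.7,-.2,.15),"mid")
    comp(.092,.13,(.4,.72,-.2,.2),"box")
    comp(.061,.08,(.38,.52,-.4,-.2),"ctrlhi")
    comp(.05,.08,(.38,.52,-.4,-.2),"ctrl")
E
python3 fit.py
```

```text
top catch 479 [348. 234.] [ 0.4969 -0.0661  0.1361] 0.1419 [498.5 -67.6] [ 29.7 130.2] 6.9
top lug 44 [352. 215.] [ 0.5427 -0.0742  0.1516] 0.1587 [542.7 -74.2] [30.9  7.7] 1.4
top mid 529 [316. 179.] [0.6431 0.0154 0.1227] 0.1298 [645.6  15.3] [98.8 86.6] 86.1
top mid 15 [356. 185.] [ 0.6287 -0.0872  0.1249] 0.131 [629.  -86.7] [ 8.8 16.5] 76.3
top mid 56 [360. 192.] [ 0.6083 -0.098   0.1245] 0.1303 [607.5 -99.5] [24.1 37.3] 12.3
top mid 16 [305. 194.] [0.6034 0.0439 0.122 ] 0.1289 [602.1  42.8] [14.7 10.6] 14.3
top mid 18 [310. 196.] [0.5957 0.0321 0.1223] 0.1255 [596.   32.3] [17.2  8.9] 36.4
top mid 29 [320. 197.] [0.5949 0.0068 0.1228] 0.128 [595.4   5.7] [12.5 26.4] 8.0
top box 9943 [328. 202.] [ 0.5853 -0.0166  0.1089] 0.13 [584.8 -21.3] [257.9 290.8] 7.3
top ctrlhi 20 [440. 236.] [ 0.508  -0.3152  0.0633] 0.0666 [ 505.  -314.3] [15.4 29.9] 27.7
top ctrlhi 52 [452. 239.] [ 0.4998 -0.3463  0.0683] 0.078 [ 499.5 -345.6] [22.5 28.7] 57.5
top ctrlhi 38 [460. 246.] [ 0.4827 -0.3695  0.063 ] 0.0671 [ 483.6 -368. ] [23.9 24.5] 39.3
top ctrlhi 295 [447. 258.] [ 0.4488 -0.3307  0.0697]
[... 598 characters left out ...]
 0.6277 -0.0956  0.1237] 0.1309 [624.5 -95.8] [32.5 36.7] 19.5
scene mid 15 [308. 293.] [ 0.6223 -0.0228  0.1227] 0.1248 [621.4 -23.2] [9.9 6.3] 63.4
scene mid 22 [306. 306.] [ 0.6539 -0.0255  0.1218] 0.1242 [652.5 -25.9] [16.4  8. ] 53.3
scene mid 21 [349. 309.] [0.6599 0.0554 0.1218] 0.1238 [659.8  55.1] [ 8.2 12.2] 73.6
scene box 13045 [312. 294.] [ 0.6093 -0.0169  0.11  ] 0.13 [585.3 -20.7] [258.9 290.3] 7.3
scene ctrlhi 270 [179. 251.] [ 0.4559 -0.3272  0.0715] 0.0799 [ 452.9 -328.7] [41.  46.5] 19.7
scene ctrlhi 54 [165. 267.] [ 0.5057 -0.3447  0.0695] 0.0756 [ 504.  -345.9] [18.  15.1] 22.7
scene ctrl 1313 [175. 260.] [ 0.4753 -0.3338  0.0608] 0.0799 [ 472.2 -336.7] [ 91.5 121.1] 73.4
```

```bash
cat > plan.py <<'E'
from h import *
O=np.array([.584,-.021]);A=np.deg2rad(7.3)
def ch(x,y): return O+np.array([[np.cos(A),-np.sin(A)],[np.sin(A),np.cos(A)]])@[x/1000,y/1000]
def plan(s,goal,yaw,n,w):
    p=np.array(s["ee_pos"]);q=R.from_quat(s["ee_rot"])
    G=R.from_matrix(np.array([[np.cos(yaw),np.sin(yaw),0],[np.sin(yaw),-np.cos(yaw),0],[0,0,-1]]).T.T)
    rv=(q.inv()*G).as_rotvec(degrees=True)/n;d=(np.array(goal)-p)/n
    for i in range(n):
        print([w]+np.round(q.inv().apply(d),4).tolist()+np.round(rv,2).tolist());q=q*R.from_rotvec(rv,degrees=True)
E
python3 - <<'E'
from plan import *;from rig import env
plan(env.get_state(),[*ch(-67.5,-78),.355],np.deg2rad(97.3),12,.031)
E
```

```text
[0.031, 0.0376, -0.0256, 0.0041, -0.01, -0.0, -6.32]
[0.031, 0.0402, -0.0213, 0.0041, -0.01, -0.0, -6.32]
[0.031, 0.0423, -0.0168, 0.0041, -0.01, -0.0, -6.32]
[0.031, 0.0439, -0.012, 0.0041, -0.01, -0.0, -6.32]
[0.031, 0.0449, -0.0071, 0.0041, -0.01, -0.0, -6.32]
[0.031, 0.0454, -0.0021, 0.0041, -0.01, -0.0, -6.32]
[0.031, 0.0454, 0.0029, 0.0041, -0.01, -0.0, -6.32]
[0.031, 0.0448, 0.0079, 0.0041, -0.01, -0.0, -6.32]
[0.031, 0.0437, 0.0128, 0.0041, -0.01, -0.0, -6.32]
[0.031, 0.042, 0.0175, 0.0041, -0.01, -0.0, -6.32]
[0.031, 0.0398, 0.022, 0.0041, -0.01, -0.0, -6.32]
[0.031, 0.0372, 0.0263, 0.0041, -0.01, -0.0, -6.32]
```

>>> {"fn": "carry_out", "kwargs": {
  "increments": [
    [0.031,0.038,-0.026,0.004,0,0,-6.3],
    [0.031,0.04,-0.021,0.004,0,0,-6.3],
    [0.031,0.042,-0.017,0.004,0,0,-6.3],
    [0.031,0.044,-0.012,0.004,0,0,-6.3],
    [0.031,0.045,-0.007,0.004,0,0,-6.3],
    [0.031,0.045,-0.002,0.004,0,0,-6.3],
    [0.031,0.045,0.003,0.004,0,0,-6.3],
    [0.031,0.045,0.008,0.004,0,0,-6.3],
    [0.031,0.044,0.013,0.004,0,0,-6.3],
    [0.031,0.042,0.0175,0.004,0,0,-6.3],
    [0.031,0.04,0.022,0.004,0,0,-6.3],
    [0.031,0.037,0.026,0.004,0,0,-6.3]
  ]
}}

```text
clock: 1.3
ee_pos: [0.5285, -0.1061, 0.3563]
ee_rot: [0.66, 0.751, -0.0, -0.0]
force: [0.1, 0.2, -0.3]
gripper_width: 0.0311
gripper_force: 0.0
```

>>> {"fn": "carry_out", "kwargs": {
  "increments": [
    [0.031,0,0,0,0,0,0],
    [0.031,0,0,0,0,0,0],
    [0.031,0,0,0,0,0,0]
  ]
}}

```text
clock: 1.6
ee_pos: [0.5273, -0.1085, 0.3565]
ee_rot: [0.663, 0.749, -0.0, -0.0]
force: [0.3, 0.4, -0.5]
gripper_width: 0.0308
gripper_force: 0.0
```

Run:
```python
from plan import *;from rig import env
s=env.get_state();plan(s,[*ch(-67.5,-78),.355],np.deg2rad(97.3),1,.031);print(s["gripper_width"],s["force"],s["clock"])
f=env.grab_frame("wrist");cv2.imwrite("pics/w1.png",f["img"])
T=np.eye(4);T[:3,:3]=R.from_quat(s["ee_rot"]).as_matrix();T[:3,3]=s["ee_pos"]
w=cloud(f,T@f["tool_from_camera"]);np.savez("w1.npz",w=w,**f)
# chamber frame
c=np.concatenate([(w[...,:2]-O)@np.array([[np.cos(A),-np.sin(A)],[np.sin(A),np.cos(A)]]),w[...,2:]],-1)*1000
for nm,lo,hi in(("catch",131,141),("lug",145,160),("tips",170,215)):
    m=((c[...,2]>lo)&(c[...,2]<hi)).astype(np.uint8)
    k,l,st,cc=cv2.connectedComponentsWithStats(m)
    for i in range(1,k):
        if st[i,4]<150: continue
        p=c[l==i];r=cv2.minAreaRect(p[:,:2].astype(np.float32))
        print(nm,st[i],np.percentile(p,[3,50,97],axis=0).round(1).tolist(),np.round(r[0],1),np.round(r[1],1),round(r[2],1))
```

```text
[0.031, 0.0016, -0.0002, 0.0015, -0.06, 0.01, -0.3]
0.030834089908552933 [ 0.33066822  0.39605131 -0.52579752] 1.6
catch [  228    26    73   291 16972] [[-103.9, -92.5, 133.9], [-91.0, -24.8, 135.5], [-78.9, 23.8, 136.8]] [-90.5 -37.9] [129.7  29.3] 89.9
catch [332 203  66  16 316] [[-61.9, -49.5, 131.2], [-47.6, -47.2, 135.9], [-33.7, -47.0, 140.9]] [-47.9 -47.6] [30.2  6.5] 12.3
catch [ 483  250   56   51 2111] [[13.2, -93.8, 131.8], [24.0, -82.6, 133.5], [35.2, -71.9, 134.7]] [ 24.6 -83.4] [25.5 25.7] 82.5
lug [ 333  209   73   23 1558] [[-61.2, -54.9, 146.6], [-47.4, -50.2, 152.3], [-33.2, -47.0, 153.6]] [-46.9 -51.2] [ 8.6 30.2] 89.8
tips [ 221  296   57  100 2103] [[-96.2, -88.5, 187.2], [-86.1, -72.4, 202.9], [-83.2, -68.3, 214.2]] [-90.1 -79.5] [23.6 14. ] 89.6
tips [ 362  296   57  100 2109] [[-52.4, -88.5, 187.2], [-49.5, -72.7, 202.9], [-39.3, -68.4, 214.0]] [-45.5 -79.6] [23.3 14.1] 89.8
```

View pics/w1.png

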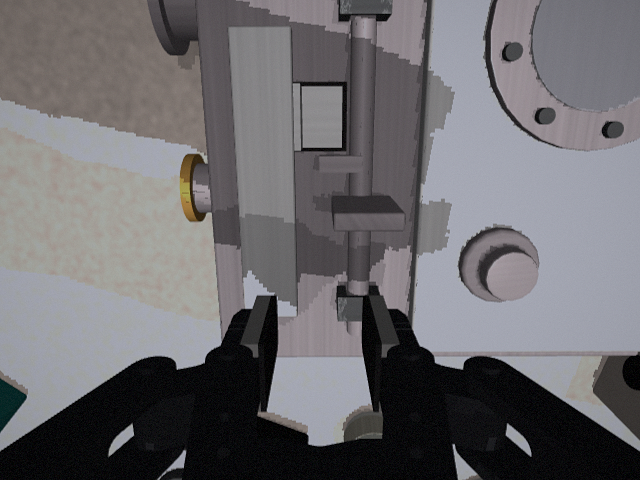

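The wrist view shows the left fingertip at (262,300) in line with the catch bar at (265,180). The right fingertip at (373,300) is in line with the thumb plate at (368,213), about 13 mm behind it. I'll descend until I feel the catch.

>>> {"fn": "carry_out", "kwargs": {
  "increments": [
    [0.031,0.001,0,0.02,0,0,-0.3],
    [0.031,0,0,0.02,0,0,0],
    [0.031,0,0,0.008,0,0,0],
    [0.031,0,0,0,0,0,0],
    [0.031,0,0,0,0,0,0]
  ]
}}

```text
clock: 2.15
ee_pos: [0.5277, -0.1076, 0.3094]
ee_rot: [0.661, 0.751, 0.0, 0.0]
force: [-0.0, 1.2, 0.6]
gripper_width: 0.0313
gripper_force: 0.0
```

>>> {"fn": "carry_out", "kwargs": {
  "increments": [
    [0.031,0,0,0.002,0,0,0],
    [0.031,0,0,0.002,0,0,0],
    [0.031,0,0,0,0,0,0],
    [0.031,0,0,0,0,0,0]
  ]
}}

```text
clock: 2.55
ee_pos: [0.5282, -0.1071, 0.3052]
ee_rot: [0.66, 0.751, 0.0, 0.001]
force: [0.7, -1.5, 3.2]
gripper_width: 0.0309
gripper_force: 1.2
```

>>> {"fn": "carry_out", "kwargs": {
  "increments": [
    [0.031,0,0,0.002,0,0,0],
    [0.031,0,0,0.001,0,0,0],
    [0.031,0,0,0,0,0,0],
    [0.031,0,0,0,0,0,0]
  ]
}}

```text
clock: 2.95
ee_pos: [0.5281, -0.107, 0.3019]
ee_rot: [0.66, 0.751, 0.0, 0.0]
force: [2.1, -1.8, 2.3]
gripper_width: 0.0309
gripper_force: 1.7
```

>>> {"fn": "carry_out", "kwargs": {
  "increments": [
    [0.031,0,0,0.001,0,0,0],
    [0.031,0,0,0.001,0,0,0],
    [0.031,0,0,0,0,0,0],
    [0.031,0,0,0,0,0,0]
  ]
}}

```text
clock: 3.35
ee_pos: [0.528, -0.107, 0.2998]
ee_rot: [0.66, 0.751, 0.0, 0.0]
force: [3.6, -1.2, 4.3]
gripper_width: 0.0311
gripper_force: 2.0
```

Run:
```python
from plan import *;from rig import env
s=env.get_state();print(s["force"],s["ee_pos"])
f=env.grab_frame("wrist");cv2.imwrite("pics/w2.png",f["img"])
T=np.eye(4);T[:3,:3]=R.from_quat(s["ee_rot"]).as_matrix();T[:3,3]=s["ee_pos"]
w=cloud(f,T@f["tool_from_camera"])
c=np.concatenate([(w[...,:2]-O)@np.array([[np.cos(A),-np.sin(A)],[np.sin(A),np.cos(A)]]),w[...,2:]],-1)*1000
def med(a,b,d,e,lo,hi):
    p=c[(c[...,0]>a)&(c[...,0]<b)&(c[...,1]>d)&(c[...,1]<e)&(c[...,2]>lo)&(c[...,2]<hi)];print(len(p),np.percentile(p,[5,50,95],axis=0).round(1).tolist() if len(p) else 0)
med(-98,-82,-45,20,115,145);med(-98,-82,-65,20,90,145);med(-65,-30,-70,-30,146,160)
```

```text
[ 3.5517459  -1.18206631  4.31168319] [ 0.52795055 -0.10695875  0.29980034]
10271 [[-97.2, -41.1, 125.4], [-90.0, -9.4, 126.5], [-82.8, 17.3, 127.5]]
12715 [[-97.2, -59.6, 125.4], [-90.0, -17.1, 126.5], [-82.8, 16.7, 127.5]]
3744 [[-60.3, -67.4, 147.4], [-47.6, -50.6, 152.3], [-34.1, -47.0, 155.5]]
```

The catch is 9 mm down (126.5 against 135.5 when up). Now I'll push.

>>> {"fn": "carry_out", "kwargs": {
  "increments": [
    [0.031,0.006,0,0,0,0,0],
    [0.031,0.006,0,0,0,0,0],
    [0.031,0.005,0,0,0,0,0],
    [0.031,0.005,0,0,0,0,0],
    [0.031,0.005,0,0,0,0,0],
    [0.031,0.005,0,0,0,0,0],
    [0.031,0.005,0,0,0,0,0],
    [0.031,0.005,0,0,0,0,0],
    [0.031,0.004,0,0,0,0,0],
    [0.031,0.004,0,0,0,0,0],
    [0.031,0,0,0,0,0,0],
    [0.031,0,0,0,0,0,0]
  ]
}}

```text
clock: 4.6
ee_pos: [0.5211, -0.0568, 0.2996]
ee_rot: [0.66, 0.751, 0.0, -0.001]
force: [-1.9, -0.8, 4.1]
gripper_width: 0.0311
gripper_force: 2.0
```

>>> {"fn": "carry_out", "kwargs": {
  "increments": [
    [0.031,0.002,0,0,0,0,0],
    [0.031,0.001,0,0,0,0,0],
    [0.031,0,0,0,0,0,0],
    [0.031,0,0,0,0,0,0]
  ]
}}

```text
clock: 5.0
ee_pos: [0.521, -0.0545, 0.2997]
ee_rot: [0.66, 0.751, -0.0, 0.0]
force: [-1.5, -4.5, 2.9]
gripper_width: 0.0308
gripper_force: 2.6
```

>>> {"fn": "carry_out", "kwargs": {
  "increments": [
    [0.031,0.001,0,0,0,0,0],
    [0.031,0.001,0,0,0,0,0],
    [0.031,0,0,0,0,0,0],
    [0.031,0,0,0,0,0,0]
  ]
}}

```text
clock: 5.4
ee_pos: [0.5208, -0.0523, 0.2997]
ee_rot: [0.66, 0.751, 0.0, 0.0]
force: [-0.6, -4.3, 3.1]
gripper_width: 0.0306
gripper_force: 2.6
```

Still moving freely, so it isn't at the stop yet. I'll continue in small steps.

>>> {"fn": "carry_out", "kwargs": {
  "increments": [
    [0.031,0.001,0,0,0,0,0],
    [0.031,0.001,0,0,0,0,0],
    [0.031,0,0,0,0,0,0]
  ]
}}

```text
clock: 5.7
ee_pos: [0.5207, -0.0514, 0.2998]
ee_rot: [0.661, 0.751, -0.001, 0.001]
force: [0.6, -9.9, 2.7]
gripper_width: 0.031
gripper_force: 5.8
```

Run:
```python
from plan import *;from rig import env
s=env.get_state();print(s["force"],s["ee_pos"])
f=env.grab_frame("wrist");cv2.imwrite("pics/w3.png",f["img"])
T=np.eye(4);T[:3,:3]=R.from_quat(s["ee_rot"]).as_matrix();T[:3,3]=s["ee_pos"]
w=cloud(f,T@f["tool_from_camera"])
c=np.concatenate([(w[...,:2]-O)@np.array([[np.cos(A),-np.sin(A)],[np.sin(A),np.cos(A)]]),w[...,2:]],-1)*1000
def med(a,b,d,e,lo,hi):
    p=c[(c[...,0]>a)&(c[...,0]<b)&(c[...,1]>d)&(c[...,1]<e)&(c[...,2]>lo)&(c[...,2]<hi)];print(len(p),np.percentile(p,[5,50,95],axis=0).round(1).tolist() if len(p) else 0)
med(-98,-82,-10,20,115,145);med(-65,-30,-30,20,150,156)
```

```text
[ 0.5799343  -9.89513407  2.7208656 ] [ 0.52070403 -0.05144088  0.29982714]
3756 [[-97.2, -8.4, 125.5], [-90.0, 5.7, 126.5], [-82.8, 18.6, 127.5]]
3118 [[-60.3, -16.0, 150.8], [-47.2, -8.0, 152.5], [-34.0, -4.0, 154.2]]
```

View pics/w3.png

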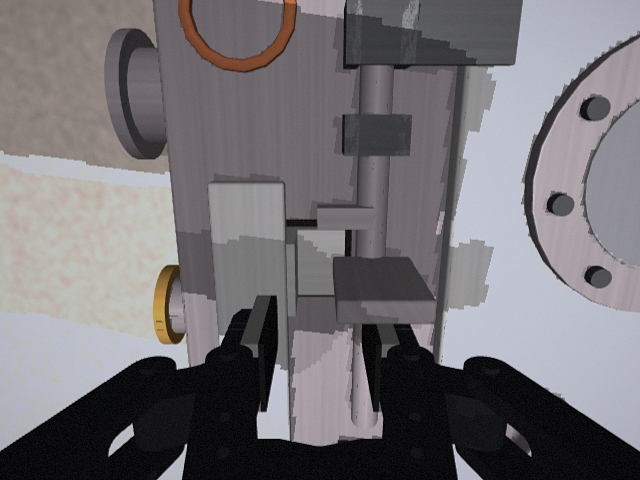

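The force has risen to 10 N and the plate has travelled 43 mm, so the bolt is at its end stop. Its tab at (345,217) is past the catch tooth at (320,228). Now I'll let go by lifting straight up.

>>> {"fn": "carry_out", "kwargs": {
  "increments": [
    [0.031,0,0,-0.005,0,0,0],
    [0.031,0,0,-0.008,0,0,0],
    [0.031,-0.002,0,-0.02,0,0,0],
    [0.031,-0.01,0,-0.04,0,0,0],
    [0.031,-0.01,0,0,0,0,0],
    [0.031,0,0,0,0,0,0]
  ]
}}

```text
clock: 6.35
ee_pos: [0.5238, -0.0724, 0.3732]
ee_rot: [0.66, 0.751, 0.001, 0.0]
force: [0.0, 0.0, -0.2]
gripper_width: 0.0312
gripper_force: 0.0
```

Run:
```python
from plan import *;from rig import env
s=env.get_state();print(s["force"],s["ee_pos"])
f=env.grab_frame("wrist");cv2.imwrite("pics/w4.png",f["img"])
T=np.eye(4);T[:3,:3]=R.from_quat(s["ee_rot"]).as_matrix();T[:3,3]=s["ee_pos"]
w=cloud(f,T@f["tool_from_camera"])
c=np.concatenate([(w[...,:2]-O)@np.array([[np.cos(A),-np.sin(A)],[np.sin(A),np.cos(A)]]),w[...,2:]],-1)*1000
def med(a,b,d,e,lo,hi):
    p=c[(c[...,0]>a)&(c[...,0]<b)&(c[...,1]>d)&(c[...,1]<e)&(c[...,2]>lo)&(c[...,2]<hi)];print(len(p),np.percentile(p,[5,50,95],axis=0).round(1).tolist() if len(p) else 0)
med(-98,-82,-20,20,115,145);med(-65,-30,-30,20,150,156)
# control plan
b=np.array([.448,-.330]);plan(s,[*b,.30],np.deg2rad(97.3-20),8,0.0)
```

```text
[ 0.01265617  0.02541385 -0.21060175] [ 0.5237594 -0.0724063  0.3731819]
2734 [[-97.2, -17.8, 134.5], [-90.0, 0.8, 135.6], [-82.8, 18.2, 136.6]]
1209 [[-60.5, -11.8, 151.1], [-47.0, -7.9, 152.4], [-33.6, -4.3, 153.5]]
[0.0, -0.0307, -0.0135, 0.0091, 0.01, -0.01, 2.5]
[0.0, -0.0313, -0.0122, 0.0091, 0.01, -0.01, 2.5]
[0.0, -0.0318, -0.0108, 0.0091, 0.01, -0.01, 2.5]
[0.0, -0.0322, -0.0094, 0.0091, 0.01, -0.01, 2.5]
[0.0, -0.0326, -0.008, 0.0091, 0.01, -0.01, 2.5]
[0.0, -0.0329, -0.0065, 0.0091, 0.01, -0.01, 2.5]
[0.0, -0.0332, -0.0051, 0.0091, 0.01, -0.01, 2.5]
[0.0, -0.0334, -0.0036, 0.0091, 0.01, -0.01, 2.5]
```

The catch is back up at 135.6 mm and the plate stayed home. Next is the start button, starting with a close look.

>>> {"fn": "carry_out", "kwargs": {
  "increments": [
    [0.0,-0.04,-0.014,0.003,0,0,0],
    [0.0,-0.04,-0.014,0.003,0,0,0],
    [0.0,-0.04,-0.014,0.003,0,0,0],
    [0.0,-0.04,-0.014,0.003,0,0,0],
    [0.0,-0.04,-0.014,0.003,0,0,0],
    [0.0,-0.04,-0.014,0.003,0,0,0],
    [0.0,-0.04,-0.014,0.003,0,0,0],
    [0.0,-0.04,-0.014,0.003,0,0,0],
    [0.0,0,0,0,0,0,0],
    [0.0,0,0,0,0,0,0],
    [0.0,0,0,0,0,0,0]
  ]
}}

```text
clock: 7.5
ee_pos: [0.4534, -0.4026, 0.3476]
ee_rot: [0.66, 0.751, 0.001, -0.001]
force: [-0.1, -0.6, 0.4]
gripper_width: -0.0001
gripper_force: 0.0
```

Run:
```python
from plan import *;from rig import env
s=env.get_state();print(s["force"],s["ee_pos"],s["gripper_width"])
f=env.grab_frame("wrist");cv2.imwrite("pics/w5.png",f["img"])
T=np.eye(4);T[:3,:3]=R.from_quat(s["ee_rot"]).as_matrix();T[:3,3]=s["ee_pos"]
w=cloud(f,T@f["tool_from_camera"]);inv=np.linalg.inv(T)
z=w[...,2];x,y=w[...,0],w[...,1]
m=((z>.064)&(z<.085)&(x>.4)&(x<.54)&(y>-.4)&(y<-.28)).astype(np.uint8)
k,l,st,cc=cv2.connectedComponentsWithStats(m)
for i in range(1,k):
    if st[i,4]<100: continue
    p=w[l==i];hi=p[p[:,2]>np.percentile(p[:,2],60)-.003]
    c,r=cv2.minEnclosingCircle(hi[:,:2].astype(np.float32)*1000)
    g=np.append(np.array(c)/1000,np.median(hi[:,2]));print(st[i],np.round(c,1),round(r,1),g[2].round(4),"in tool",(inv@np.append(g,1))[:3].round(4))
```

```text
[-0.09175419 -0.57501649  0.36590107] [ 0.45335691 -0.40255934  0.34763021] -5.575873037343298e-05
[ 286   77   84   88 5732] [ 448.5 -333.8] 15.9 0.0784 in tool [0.0682 0.0043 0.2693]
[402 148  31  31 715] [ 502.7 -350.1] 8.1 0.0726 in tool [0.0449 0.056  0.2751]
```

View pics/w5.png

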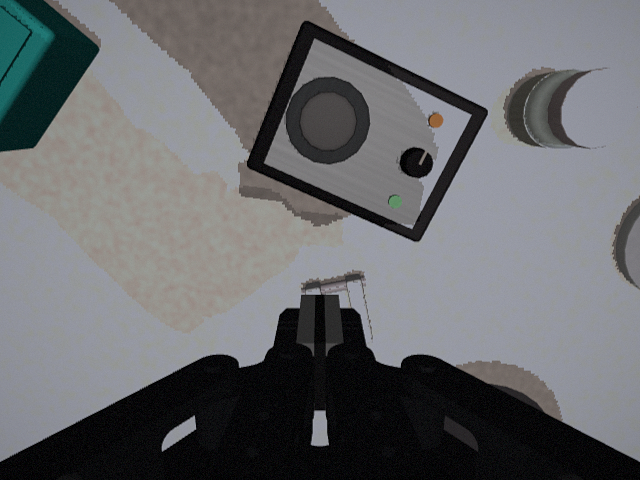

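The wrist view shows the start button at (328,120) on the black control box, in a dark collar, with the knob at (416,162). I'll move over it, come down, then press in small steps.

>>> {"fn": "carry_out", "kwargs": {
  "increments": [
    [0.0,0.034,0.002,0.005,0,0,0],
    [0.0,0.034,0.002,0.005,0,0,0],
    [0.0,0,0,0.03,0,0,0],
    [0.0,0,0,0.03,0,0,0],
    [0.0,0,0,0.018,0,0,0],
    [0.0,0,0,0,0,0,0],
    [0.0,0,0,0,0,0,0]
  ]
}}

```text
clock: 8.25
ee_pos: [0.4489, -0.3351, 0.2612]
ee_rot: [0.66, 0.752, 0.0, -0.0]
force: [-0.4, 0.3, 0.1]
gripper_width: 0.0
gripper_force: 0.0
```

>>> {"fn": "carry_out", "kwargs": {
  "increments": [
    [0.0,0,0,0.004,0,0,0],
    [0.0,0,0,0.004,0,0,0],
    [0.0,0,0,0.002,0,0,0],
    [0.0,0,0,0,0,0,0],
    [0.0,0,0,0,0,0,0]
  ]
}}

```text
clock: 8.75
ee_pos: [0.4488, -0.3362, 0.2511]
ee_rot: [0.66, 0.751, 0.0, 0.0]
force: [1.8, -0.4, 1.3]
gripper_width: 0.0001
gripper_force: 0.8
```

>>> {"fn": "carry_out", "kwargs": {
  "increments": [
    [0.0,0,0,0.002,0,0,0],
    [0.0,0,0,0.001,0,0,0],
    [0.0,0,0,0,0,0,0],
    [0.0,0,0,0,0,0,0]
  ]
}}

```text
clock: 9.15
ee_pos: [0.4488, -0.3362, 0.248]
ee_rot: [0.66, 0.751, 0.0, 0.0]
force: [2.3, -0.7, 2.8]
gripper_width: 0.0001
gripper_force: 1.5
```

>>> {"fn": "carry_out", "kwargs": {
  "increments": [
    [0.0,0,0,0.001,0,0,0],
    [0.0,0,0,0.001,0,0,0],
    [0.0,0,0,0.001,0,0,0],
    [0.0,0,0,0,0,0,0],
    [0.0,0,0,0,0,0,0]
  ]
}}

```text
clock: 9.65
ee_pos: [0.4488, -0.3362, 0.2462]
ee_rot: [0.66, 0.751, 0.0, 0.001]
force: [-1.0, 0.3, 15.1]
gripper_width: -0.0001
gripper_force: 7.5
```

>>> {"fn": "carry_out", "kwargs": {
  "increments": [
    [0.0,0,0,0.001,0,0,0],
    [0.0,0,0,0,0,0,0],
    [0.0,0,0,0,0,0,0]
  ]
}}

```text
clock: 9.95
ee_pos: [0.4488, -0.3362, 0.2461]
ee_rot: [0.66, 0.751, 0.0, 0.001]
force: [-2.4, 3.4, 21.6]
gripper_width: 0.0003
gripper_force: 11.0
```

It reached a hard stop at z 0.2461, with the spring slope matching about 4 N at full travel. I'll lift off and check.

>>> {"fn": "carry_out", "kwargs": {
  "increments": [
    [0.0,0,0,-0.006,0,0,0],
    [0.0,0,0,-0.02,0,0,0],
    [0.0,0,0,-0.04,0,0,0],
    [0.0,0,0,-0.035,0,0,0],
    [0.0,-0.034,0,0,0,0,0],
    [0.0,-0.034,0,0,0,0,0],
    [0.0,0,0,0,0,0,0],
    [0.0,0,0,0,0,0,0]
  ]
}}

```text
clock: 10.75
ee_pos: [0.4565, -0.4035, 0.3434]
ee_rot: [0.661, 0.751, -0.0, -0.002]
force: [-0.4, 0.3, 0.7]
gripper_width: 0.0002
gripper_force: 0.0
```

Run:
```python
from plan import *;from rig import env
s=env.get_state();print(s["force"],s["ee_pos"])
f=env.grab_frame("wrist")
T=np.eye(4);T[:3,:3]=R.from_quat(s["ee_rot"]).as_matrix();T[:3,3]=s["ee_pos"]
w=cloud(f,T@f["tool_from_camera"]);d=np.hypot(w[...,0]-.4485,w[...,1]+.3338)*1000
for a,b in((0,10),(10,14),(17,19),(19,21),(23,26)): print(a,b,np.median(w[(d>=a)&(d<b)&(w[...,2]<.1)][:,2]).round(4))
t=env.grab_frame("top");np.savez("top0b.npz",**t);W=cloud(t);
c=np.concatenate([(W[...,:2]-O)@np.array([[np.cos(A),-np.sin(A)],[np.sin(A),np.cos(A)]]),W[...,2:]],-1)*1000
for q in((-98,-82,-90,20,115,145),(-65,-30,-70,20,146,160)):
    p=c[(c[...,0]>q[0])&(c[...,0]<q[1])&(c[...,1]>q[2])&(c[...,1]<q[3])&(c[...,2]>q[4])&(c[...,2]<q[5])];print(len(p),np.median(p,axis=0).round(1))
cv2.imwrite("pics/top1.png",t["img"])
```

```text
[-0.43136781  0.29274604  0.67873269] [ 0.45645977 -0.40348627  0.34339159]
0 10 0.0786
10 14 0.0785
17 19 0.0686
19 21 0.0685
23 26 0.0589
267 [-90.1 -34.  136.3]
41 [-46.2  -4.5 152.7]
```

View pics/top1.png

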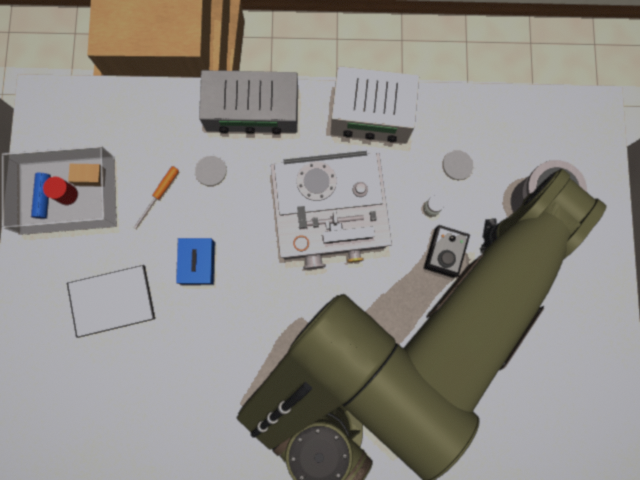

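The top view shows everything as expected. The thumb plate is home at (337,218), the catch is up at 136 mm, and the button is out again at 78.6 mm. Its collar is 10 mm lower, so the hard stop I felt was the button's own. The flange (360,188), gasket (301,243), dishes, jar and driver haven't moved, and the arm is clear. The clamp, near (493,252), is hidden under the arm in this view, but nothing came near it. I'll hand in.

```bash
python3 -c "
from rig import env
print(env.finish_job())"
```

```text
the job is handed in; nothing more can be done
None
```

I handed the job in, but no verdict came back: the bolt is locked home with the catch up behind it, the start button was pressed right in and is out again, and no loose thing moved that I could see (the clamp was hidden under the arm in the last picture).

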